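Close a screened test box with four thumb nuts, crosswise in two rounds

TASK

Close up the screened test box: slide its cover gently back by the handle (away from the robot) until its keyhole slots stop against the four studs, then tighten the four thumb nuts crosswise (diagonally opposite ones one after the other) in two rounds, so that the gasket beds evenly. In the first round only nip each nut up to about 0.12 N m; in the second, in crosswise order again, bring each to about 0.3 N m; never overtighten one beyond 0.45 N m, and leave the things lying around where they are.

Things in the scene. Friction and masses are not known exactly. Their poses are not given: they have to be found in the camera images.
- test_box: screened (radio-tight) test box, fixed: grey body with an aluminium flange 164 mm (its x) by 158 mm (its y), black flat gasket with its top 43 mm above the underside (so the cover's top face lies at 51 mm), four brass coax jacks on the side towards the robot. Origin: on its underside, midway between the four studs; x points to its back (away from the robot, within 0.2 rad), z up
- studs: the four fixed steel studs of the box, 8 mm thick, at x = +-48, y = +-52 mm in the box's frame (near = -x, left = +y); same origin and axes as the box. They pass up through the cover's keyholes and carry the nuts
- cover: loose aluminium plate, 158 x 152 x 8 mm, 0.7 kg, flat on the gasket, with four keyholes (round end 32 mm across, slot 13 mm wide towards the robot) and a bow handle. Origin: on its underside, the point that lies over the box's origin when the cover is home; axes as the box's. At the start 14 to 20 mm short of home (at -x), up to 2 mm off sideways, 0.02 rad askew, nuts above the round ends
- cover_handle (a point): middle of the cover handle's bar: dark steel, round, 10 mm thick, 40 mm long between its bends, along the cover's x, 28 mm above the cover's top face, over the cover's origin. Pushed along the box's +x (3 to 8 N of rubbing) the cover slides 14 to 20 mm, its slots passing round the studs with 2.5 mm play each side, until the slot ends stop on the studs
- knob_near_left: steel thumb nut on the near left stud (-48, +52 mm in the box's frame): flange 23 mm across, 4 mm high; above it a black ribbed rubber grip ring 28 mm across, from 7.5 to 28.5 mm above the underside, steel hub in its middle. Origin: centre of its underside; axis z up. Clockwise from above tightens: it sinks 4 mm a turn. It stays where it is left
- knob_near_right: steel thumb nut on the near right stud (-48, -52 mm in the box's frame): flange 23 mm across, 4 mm high; above it a black ribbed rubber grip ring 28 mm across, from 7.5 to 28.5 mm above the underside, steel hub in its middle. Origin: centre of its underside; axis z up. At the start a nut hangs a hidden 0.06 to 0.65 mm clear of the cover's top face and turns with 0.02 to 0.04 N m
- knob_far_left: steel thumb nut on the far left stud (+48, +52 mm in the box's frame): flange 23 mm across, 4 mm high; above it a black ribbed rubber grip ring 28 mm across, from 7.5 to 28.5 mm above the underside, steel hub in its middle. Origin: centre of its underside; axis z up. A nut bites after 0.1 to 1.05 rad; then its moment grows by about 0.3 N m a rad turned
- knob_far_right: steel thumb nut on the far right stud (+48, -52 mm in the box's frame): flange 23 mm across, 4 mm high; above it a black ribbed rubber grip ring 28 mm across, from 7.5 to 28.5 mm above the underside, steel hub in its middle. Origin: centre of its underside; axis z up. Ring and nut are bonded and give 0.5 rad a N m; 0.006 N m means 1 N on the cover
- control_board: black circuit board with a lime terminal block, 62 x 100 x 24 mm, lying to the right of the box; origin under its centre; a bystander, leave it where it is
- usb_tester: small white USB meter, 22 x 64 x 12 mm, lying to the left of the box; origin under its centre; a bystander, leave it where it is
- hex_set: folding hex key set, 26 x 98 x 26 mm, lying to the left of the box; origin under its centre; a bystander, leave it where it is
- driver_red: red and black screwdriver, 178 mm long, 30 mm thick, lying in front of the box; origin under its centre; a bystander, leave it where it is
- flux_bottle: white flux bottle with a red cap, 52 mm across, 88 mm high, standing to the left of the box; origin under its centre; a bystander, leave it where it is
- cell_clamp: purple battery cell in a spring clamp, 43 x 109 x 20 mm, lying in front of the box; origin under its centre; a bystander, leave it where it is
- drink_can: green drink can, 66 mm across, 168 mm high, standing at the back left; origin under its centre; a bystander, leave it where it is
- tweezers: steel tweezers, 120 mm long, lying to the right; origin under its middle; a bystander, leave it where it is

How it is judged:
By the outcome, as a careful person would: the job done as asked, in the order asked, and still so for the second after the job is handed in, with the robot touching nothing.
It also fails if it takes over 72 s, if anything falls off the work surface, if the arm or the gripper's body presses on something with over 40 N, if the wrist force passes 120 N, or if a joint passes its speed limit or range.

ROBOT

A 6-joint arm with a two-finger parallel gripper is mounted at the origin on a cart in front of the work surface, level with it; the furniture and walls round the work are solid. World frame = base frame: x ahead of the robot, y to its left, z up, the work surface at z = 0. Lengths are in m, angles in degrees, forces in N, time in s.
With the tool pointing down it reaches from about 0.375 to 0.9 m from the base axis. Payload 3.1 kg.
Tool frame: the origin (TCP) lies at the very end of the fingers, on their centre line; the grasp point (between the pads) lies 19 mm behind it; z points along the fingers, y is the line along which they close (so a half turn about z gives the same grasp; the last joint's range is limited). The gripper opens to 87 mm and grips with 3 to 60 N. Pads are 19 mm wide; open, the fingers measure 117 mm over their backs; the gripper's body (75 mm by 190 mm) begins 51 mm behind the grasp point.
Start: joints at [-86.488, 30.224, 82.088, -0, 67.689, -10.227], TCP at [0.148, -0.607, 0.223] pointing down, gripper open.
Joint ranges: [-176.69, 176.69], [-43.24, 126.21], [12.49, 139.97], [-82, 262], [0, 151.66], [-163.58, 163.58]. Speed limits (degrees/s): [159.86, 159.86, 180, 180, 180, 180].

INTERFACE

Orientations are given as a 3x3 rotation matrix whose columns are the frame's x, y, z axes.
In Python, from rig import readout, cams, bot gives the robot as it stands.
- The arm moves only by the shell command python3 -m inch 'ROWS'. ROWS is JSON, a list of rows, each a list of 5 numbers: the shift along the world's x, y, z in cm, then the turn about the world's z in degrees, then the finger opening in cm, from 0 to 8.7. In form: [[dx, dy, dz, twist, fingers], ...]. A call has 1 to 10 rows; each row is the pose to reach, as a shift and turn from the pose commanded when the call began; what a row does not reach only later rows make up. A row lasts 1/12 s, in which the tool goes at most 41.7 mm and 7.16 degrees, less where a joint would pass 70% of its speed; a pose out of reach is approached as far as the arm can. A call with a gripper value outside its range is refused whole. The fingers move at their own pace and stop on an object; the grip force is fixed at half the most. Time passes only in rows, so rows that repeat a pose let the fingers close. It gives the time, the measured TCP pose, the force, the opening and the grip force at its end, in the units of the state.
- readout.read_state(): the state, without advancing time (a new reading comes with each control period).
- cams.capture(name): name is "scene" or "top" or "wrist"; returns a dict with "image" (480x640x3 uint8, blue, green, red), "intrinsics" (3x3 intrinsics, pixels), "xyz" and "rotation" of the camera in the world; the wrist camera has in their place "tool_from_camera" (4x4, takes a point from camera to tool coordinates, whose origin is the TCP and whose axes are the flange's). Camera axes: x right, y down, z forward; pixel columns grow to the right and rows downward; lengths in m; the calibration is good to about 2 mm. A picture is of the moment at which its call begins: read the wrist's pose just before it. There is no depth.
- bot.hand_in(): hands the job in; it is judged then, once.
The state is a dict: "time_s": time; "joint_positions": joint angles; "qvel": joint speeds; "tau": joint torques, N m; "position": TCP position; "tcp_rot": TCP orientation; "force": force on the tool from outside, world axes, zero at the start; "moment": the same for the moment, N m; "opening": opening from 0.0 (shut) to 1.0 (fully open); "grasp_force": force on a finger pad.
Only numpy, scipy, OpenCV 4.12 (cv2) and the standard library are available. Lean on these libraries where they do the work, as an engineer would, in place of code of your own. Each camera call takes 0.05 s, during which the arm holds its last target. There are 200 camera calls.

## Working session

There is one attempt and no reset: what is moved stays moved. The work goes in short steps, Python scripts to look and compute and a shell command to move; the robot and the scene stay as the last step left them, time stands still between calls to the robot, and variables do not carry over. Pictures are saved under pics/ and viewed, at most 10 in all, crops included, and the job is handed in when it is done.

```bash
mkdir -p pics; ls; python3 - <<'E'
from rig import readout,cams
import cv2
s=readout.read_state();print(s)
for n in("top","scene"):
    c=cams.capture(n);cv2.imwrite(f"pics/{n}0.png",c["image"]);print(n,c["intrinsics"],c["xyz"],c["rotation"])
E
```

```text
pics
{'time_s': 0.0, 'joint_positions': array([-8.64876424e+01,  3.02793446e+01,  8.21580484e+01, -1.73834324e-03,
        6.76899114e+01, -1.02264882e+01]), 'qvel': array([ 0.01727932, -0.07228604,  0.10807141,  0.08874485,  0.01453035,
       -0.02706875]), 'tau': array([-3.91797971e-05, -4.40043783e+01, -1.76591849e+01,  6.34789048e-02,
        5.81862952e-02, -1.69368645e-04]), 'position': array([ 0.14841722, -0.60634507,  0.22155837]), 'tcp_rot': array([[ 9.71385611e-01,  2.37507827e-01, -1.64136719e-04],
       [ 2.37507600e-01, -9.71383153e-01,  2.21598575e-03],
       [ 3.66874318e-04, -2.19156039e-03, -9.99997531e-01]]), 'force': array([-0.88604308,  1.23482841, -0.47231742]), 'moment': array([0.0192296 , 0.03454286, 0.02994276]), 'grasp_force': 0.0, 'opening': 1.0010848794242744}
top [[604.02760649   0.         332.04792391]
 [  0.         604.02760649 225.23196062]
 [  0.           0.           1.        ]] [ 0.35090243 -0.10910869  1.54935352] [[-0.02575304 -0.99774418  0.06199469]
 [-0.99951275  0.02679355  0.01601125]
 [-0.01763619 -0.06155215 -0.99794804]]
scene [[483.16900703   0.         315.64495949]
 [  0.         483.16900703 236.83470233]
 [  0.           0.           1.        ]] [-0.36649326  0.35202856  0.82535445] [[-0.49968597 -0.55345365  0.66633549]
 [-0.86614892  0.31036775 -0.39173705]
 [ 0.00999925 -0.77289127 -0.63445969]]
```

View pics/top0.png

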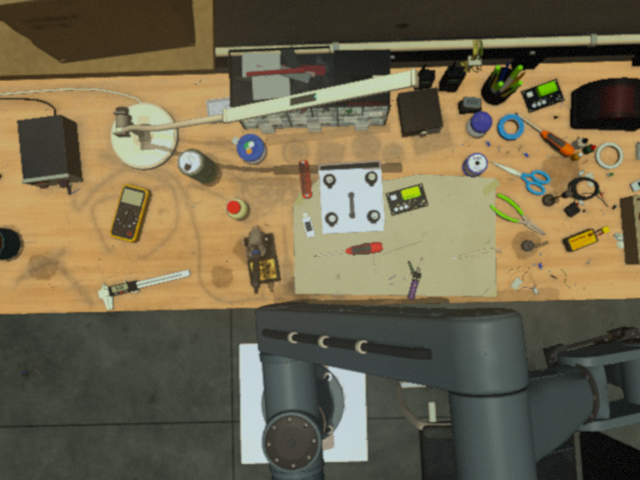

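View pics/scene0.png

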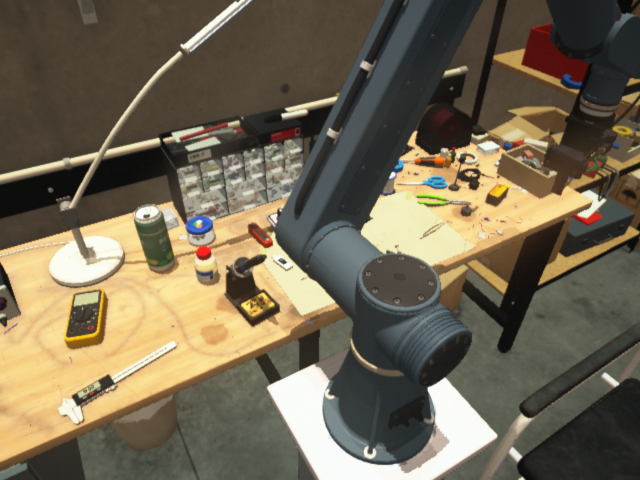

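The top view shows the box at about (351,200) px, with knobs near (330,182), (371,178), (331,217) and (373,215). The scene view is blocked by the arm. Next I locate the knobs precisely.

```bash
cat > h.py <<'E'
import numpy as np,cv2
from rig import readout,cams
def ray(c,px,z,R=None,t=None):
    R=c["rotation"] if R is None else R; t=c["xyz"] if t is None else t
    d=np.asarray(R)@np.linalg.inv(c["intrinsics"])@np.array([px[0],px[1],1.]); t=np.asarray(t)
    return t+d*(z-t[2])/d[2]
def wrist():
    s=readout.read_state(); c=cams.capture("wrist"); T=np.array(c["tool_from_camera"])
    R=s["tcp_rot"]@T[:3,:3]; t=s["position"]+s["tcp_rot"]@T[:3,3]
    return s,c,R,t
def st():
    s=readout.read_state(); R=s["tcp_rot"]
    print("t %.2f"%s["time_s"],"p",np.round(s["position"]*1000,1),"yaw(x) %.2f"%np.degrees(np.arctan2(R[1,0],R[0,0])),"F",np.round(s["force"],1),"M",np.round(s["moment"],3),"op %.1fmm"%(s["opening"]*87),"g %.1f"%s["grasp_force"],"q",np.round(s["joint_positions"],1))
E
python3 - <<'E'
from h import *
c=cams.capture("top");im=c["image"]
cv2.imwrite("pics/crop1.png",cv2.resize(im[150:250,290:440],None,fx=5,fy=5,interpolation=cv2.INTER_CUBIC))
for p in [(330,182),(371,178),(331,217),(373,215)]:
    y0,x0=p[1]-9,p[0]-9
    g=cv2.cvtColor(im[y0:y0+19,x0:x0+19],cv2.COLOR_BGR2GRAY)
    m=(g<90).astype(np.uint8)
    n,l,s,ce=cv2.connectedComponentsWithStats(m)
    k=1+np.argmax(s[1:,4]); x,y,w,h=s[k,:4]
    q=(x0+x+(w-1)/2,y0+y+(h-1)/2); print(q,w,h,np.round(ray(c,q,.079)*1000,1))
print(readout.read_state()["position"]); print(cams.capture("wrist")["tool_from_camera"])
E
```

```text
(np.float64(329.0), np.float64(181.0)) 11 13 [551.  -80.8  79. ]
(np.float64(371.0), np.float64(179.0)) 11 13 [ 553.  -183.8   79. ]
(np.float64(331.0), np.float64(219.0)) 11 13 [457.5 -83.4  79. ]
(np.float64(373.0), np.float64(216.5)) 11 12 [ 460.9 -185.9   79. ]
[ 0.14842663 -0.60654006  0.22180179]
[[ 5.07855414e-04 -9.66280350e-01 -2.57491801e-01  7.05210328e-02]
 [ 9.99999849e-01  5.45201380e-04 -7.36413468e-05  1.72095430e-04]
 [ 2.11543072e-04 -2.57491725e-01  9.66280480e-01 -1.62762620e-01]
 [ 0.00000000e+00  0.00000000e+00  0.00000000e+00  1.00000000e+00]]
```

View pics/crop1.png

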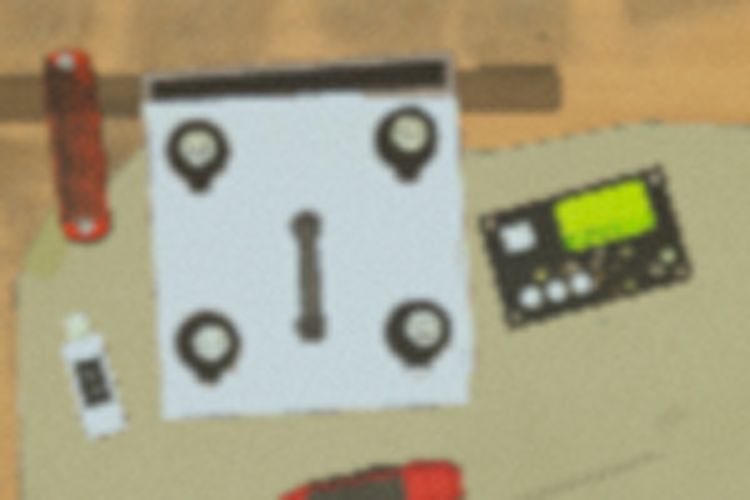

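The crop shows nuts sitting over the round ends, slots pointing towards the robot, and the cover short of home. The knob grid gives a box centre near (0.506,-0.133) and yaw about 1.5°. I check the lamp and drawers for clearance before moving.

```bash
python3 - <<'E'
from h import *
a=cams.capture("top");b=cams.capture("scene")
def tri(pa,pb):
    P=[]
    for c in(a,b):
        R=np.array(c["rotation"]).T;P.append(c["intrinsics"]@np.c_[R,-R@np.array(c["xyz"])])
    X=cv2.triangulatePoints(P[0],P[1],np.float64(pa),np.float64(pb)).ravel();return np.round(X[:3]/X[3],3)
print("lamp joint",tri((225,115),(185,50)),"can top",tri((198,160),(148,213)),"drawer top front left",tri((243,128),(172,150)))
for p in [(405,80),(320,97)]:
    for z in (.4,.55,.7): print(p,np.round(ray(a,p,z),3))
print("drawer front", np.round(ray(a,(310,128),0),3), np.round(ray(a,(310,128),.2),3))
E
python3 -m inch '[[4,5,2,-2,8.7],[8,9,2,-4,8.7],[11,13,2,-6,8.7],[14,17,2,-8,8.7],[17,21,2,-10,8.7],[20,25,2,-12,8.7],[22,29,2,-12,8.7],[25,33,2,-12,8.7]]'
```

```text
lamp joint [0.615 0.089 0.5  ] can top [0.6   0.227 0.153] drawer top front left [0.653 0.115 0.261]
(405, 80) [ 0.699 -0.239  0.4  ]
(405, 80) [ 0.654 -0.222  0.55 ]
(405, 80) [ 0.608 -0.205  0.7  ]
(320, 97) [ 0.671 -0.074  0.4  ]
(320, 97) [ 0.629 -0.078  0.55 ]
(320, 97) [ 0.588 -0.083  0.7  ]
drawer front [ 0.702 -0.034  0.   ] [ 0.656 -0.043  0.2  ]
time_s: 0.97
position: [0.3519, -0.3438, 0.2425]
tcp_rot: [[1.0, 0.03, 0.0], [0.03, -1.0, -0.0], [0.0, 0.0, -1.0]]
force: [-0.2, -0.3, 0.3]
opening: 1.0
grasp_force: 0.0
```

```bash
python3 -m inch '[[2,2,0,7,6],[4,4,0,14,6],[6,6,0,21,6],[8,8,0,28,6],[9,10,0,35,6],[9,12,0,42,6],[9,14,0,49,6],[9,16,0,56,6],[9,18,0,63,6],[9,20,0,70,6]]'; python3 -m inch '[[1,0,0,7,6],[2,1,0,14,6],[3,1,0,21,6],[4,1,0,28,6],[5,1,0,35,6],[5,1,0,42,6],[5,1,0,49,6],[5,1,0,56,6],[5,1,0,63,6],[5,1,0,70,6]]';  python3 -m inch '[[0,0,0,7,6],[0,0,0,14,6],[0,0,0,21,6],[0,0,0,28,6],[0,0,0,35,6],[0,0,0,38,6],[0,0,0,38,6],[0,0,0,38,6]]'
python3 - <<'E'
from h import *
st();s,c,R,t=wrist();np.savez("w1.npz",R=R,t=t,K=c["intrinsics"]);cv2.imwrite("pics/w1.png",c["image"])
E
```

```text
time_s: 1.8
position: [0.441, -0.1446, 0.2424]
tcp_rot: [[0.308, 0.952, 0.0], [0.952, -0.308, -0.0], [-0.0, 0.0, -1.0]]
force: [0.3, 1.0, -0.5]
opening: 0.687
grasp_force: 0.0
time_s: 2.63
position: [0.4911, -0.1356, 0.2424]
tcp_rot: [[-0.789, 0.614, -0.0], [0.614, 0.789, 0.0], [0.0, -0.0, -1.0]]
force: [0.4, 0.0, -0.3]
opening: 0.69
grasp_force: 0.0
time_s: 3.3
position: [0.4911, -0.1356, 0.2424]
tcp_rot: [[-1.0, 0.006, 0.0], [0.006, 1.0, -0.0], [-0.0, -0.0, -1.0]]
force: [-0.0, 0.6, -1.0]
opening: 0.688
grasp_force: 0.0
t 3.30 p [ 491.1 -135.6  242.4] yaw(x) 179.65 F [-0.   0.6 -1. ] M [ 0.087 -0.157  0.009] op 59.8mm g 0.0 q [ -28.    19.9   97.1    0.    63.  -117.7]
```

View pics/w1.png

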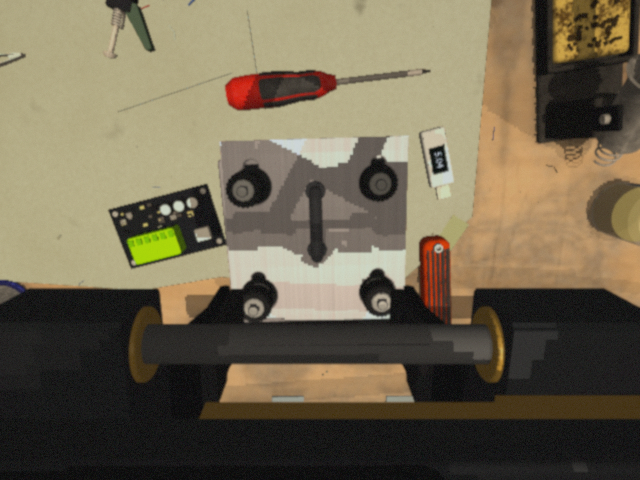

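The wrist view shows the nuts at about (245,187), (379,181), (256,303) and (379,294), with the handle bar from (316,187) to (318,255). I enlarge that area to find the centres.

```bash
python3 - <<'E'
from h import *
im=cv2.imread("pics/w1.png");cv2.imwrite("pics/w1c.png",cv2.convertScaleAbs(cv2.resize(im[135:325,215:415],None,fx=3,fy=3,interpolation=cv2.INTER_CUBIC),alpha=1.5))
E
```

```text
(no output)
```

View pics/w1c.png

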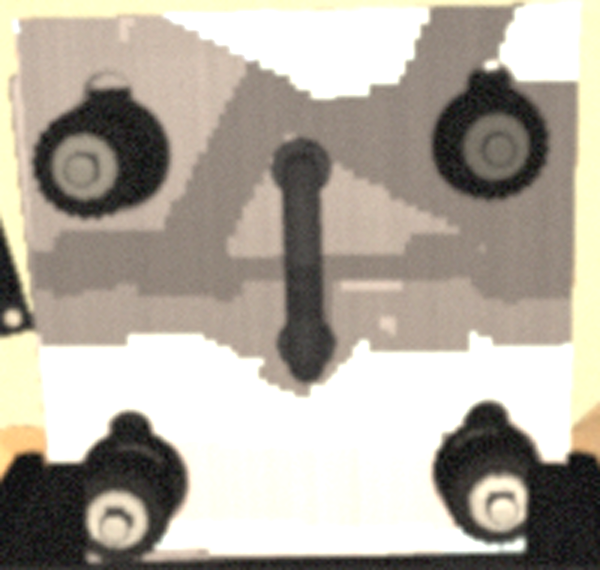

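```bash
python3 - <<'E'
from h import *
d=np.load("w1.npz");c={"intrinsics":d["K"]}
f=lambda x,y,z:ray(c,(215+(x+.5)/3-.5,135+(y+.5)/3-.5),z,d["R"],d["t"])*1000
for zz in(.078,.081):
    P={n:f(*p,zz)[:2] for n,p in dict(NR=(86,167),NL=(497,146),FR=(118,518),FL=(497,500)).items()}
    src=np.array([[-48,-52],[-48,52],[48,-52],[48,52]],float);dst=np.array([P[k] for k in("NR","NL","FR","FL")])
    M,_=cv2.estimateAffinePartial2D(src,dst,method=cv2.LMEDS)
    A=np.c_[src,np.ones(4)]
    s0=src; dc=dst-dst.mean(0);U,S,V=np.linalg.svd(s0.T@dc);Rt=(U@V).T
    print(zz,{k:np.round(v,1) for k,v in P.items()},"centre",dst.mean(0).round(1),"yaw",np.degrees(np.arctan2(Rt[1,0],Rt[0,0])).round(2),"scale",(S.sum()/(s0**2).sum()).round(4),"res",(dc-s0@Rt.T).round(1).tolist())
print("handle",[f(302,y,.080).round(1) for y in (165,340)])
print("cover corners",[f(*p,.051).round(1) for p in((15,17),(580,5))])
E
```

```text
0.078 {'NR': array([ 462.8, -191.5]), 'NL': array([458.1, -86.4]), 'FR': array([ 559.5, -187.5]), 'FL': array([554.8, -83.2])} centre [ 508.8 -137.2] yaw 2.38 scale 1.0083 res [[-0.2, -0.4], [-0.6, 0.8], [0.6, -0.4], [0.2, 0.0]]
0.081 {'NR': array([ 462.4, -191. ]), 'NL': array([457.7, -86.8]), 'FR': array([ 558.3, -187. ]), 'FL': array([553.6, -83.7])} centre [ 508.  -137.1] yaw 2.38 scale 0.9991 res [[0.2, 0.1], [-0.2, 0.3], [0.2, 0.1], [-0.2, -0.5]]
handle [array([ 462.4, -136.2,   80. ]), array([ 508.5, -136.5,   80. ])]
cover corners [array([ 425.8, -213.3,   51. ]), array([423.5, -61.3,  51. ])]
```

The fit gives a box centre of (508,-137.1) with yaw 2.4°. Its scale is 0.999 and residuals are under 0.5 mm. The handle middle is at about (486,-136.4), so the cover is roughly 20 mm short. I grasp the handle next.

```bash
python3 -m inch '[[-0.4,-0.1,-4,1.3,6],[-0.4,-0.1,-8,1.3,6],[-0.4,-0.1,-12,1.3,5],[-0.4,-0.1,-15,1.3,4],[-0.4,-0.1,-17,1.3,3],[-0.4,-0.1,-18,1.3,2],[-0.4,-0.1,-18,1.3,1.5],[-0.4,-0.1,-18,1.3,0.5],[-0.4,-0.1,-18,1.3,0.5],[-0.4,-0.1,-18,1.3,0.5]]'; python3 -c "
from h import *
st()"
```

```text
time_s: 4.18
position: [0.4883, -0.1372, 0.0639]
tcp_rot: [[-1.0, -0.018, 0.003], [-0.018, 1.0, -0.002], [-0.003, -0.002, -1.0]]
force: [0.0, -0.1, -0.1]
opening: 0.168
grasp_force: 0.0
t 4.18 p [ 488.3 -137.2   63.9] yaw(x) -178.97 F [ 0.  -0.1 -0.1] M [ 0.091 -0.118  0.043] op 14.6mm g 0.0 q [ -28.3   36.   106.5   -0.    37.3 -119.4]
```

```bash
python3 -m inch '[[0,0,0,0,0.2],[0,0,0,0,0],[0,0,0,0,0]]'; python3 -m inch '[[0.15,0,0,0,0],[0.3,0,0,0.2,0],[0.45,0,0,0.4,0],[0.6,-0.03,0,0.6,0],[0.75,-0.05,0,0.8,0],[0.9,-0.07,0,1,0]]';python3 -c "
from h import *
st()"
```

```text
time_s: 4.43
position: [0.488, -0.1367, 0.0638]
tcp_rot: [[-1.0, -0.018, 0.003], [-0.018, 1.0, -0.001], [-0.003, -0.001, -1.0]]
force: [0.5, 3.0, 7.5]
opening: 0.1
grasp_force: 30.0
time_s: 4.93
position: [0.4892, -0.1362, 0.0637]
tcp_rot: [[-0.999, -0.038, -0.014], [-0.038, 0.999, 0.003], [0.014, 0.003, -1.0]]
force: [-15.7, -3.4, 19.6]
opening: 0.105
grasp_force: 30.1
t 4.93 p [ 489.2 -136.2   63.7] yaw(x) -177.82 F [-15.7  -3.4  19.6] M [-0.324  2.393 -0.112] op 9.1mm g 30.1 q [ -28.    36.3  105.6   -0.4   38.8 -119.9]
```

```bash
python3 -m inch '[[0,0,0.1,0,0],[0,0,0.2,0,0],[0,0,0.2,0,0]]';python3 -c "
from h import *
st()"
```

```text
time_s: 5.18
position: [0.4949, -0.1369, 0.064]
tcp_rot: [[-0.999, -0.036, -0.002], [-0.036, 0.999, 0.001], [0.002, 0.001, -1.0]]
force: [-2.1, 0.3, -5.1]
opening: 0.106
grasp_force: 30.0
t 5.18 p [ 494.9 -136.9   64. ] yaw(x) -177.96 F [-2.1  0.3 -5.1] M [ 0.175  0.116 -0.006] op 9.2mm g 30.0 q [ -27.9   36.4  105.3   -0.    38.4 -120. ]
```

```bash
python3 -m inch '[[0.1,0,-0.05,0.1,0],[0.2,0,-0.05,0.2,0],[0.3,0,-0.05,0.3,0],[0.4,0,-0.05,0.3,0],[0.5,0,-0.05,0.3,0],[0.6,0,-0.05,0.3,0],[0.7,0,-0.05,0.3,0]]';python3 -c "
from h import *
st()"
```

```text
time_s: 5.77
position: [0.5012, -0.1366, 0.0638]
tcp_rot: [[-0.999, -0.042, -0.005], [-0.042, 0.999, 0.001], [0.004, 0.002, -1.0]]
force: [-5.5, -0.4, 2.5]
opening: 0.101
grasp_force: 30.0
t 5.77 p [ 501.2 -136.6   63.8] yaw(x) -177.60 F [-5.5 -0.4  2.5] M [0.029 0.826 0.029] op 8.8mm g 30.0 q [-2.760e+01  3.670e+01  1.043e+02 -1.000e-01  3.920e+01 -1.199e+02]
```

```bash
python3 -m inch '[[0.1,0,0.03,0,0],[0.2,0,0.03,0,0],[0.3,0,0.03,0,0]]';python3 -m inch '[[0.1,0,0.02,0,0],[0.2,0,0.02,0,0]]';python3 -m inch '[[0.1,0,0,0,0],[0.15,0,0,0,0]]';python3 -c "
from h import *
st()"
```

```text
time_s: 6.02
position: [0.5048, -0.137, 0.0639]
tcp_rot: [[-0.999, -0.042, -0.004], [-0.042, 0.999, 0.001], [0.003, 0.001, -1.0]]
force: [-6.9, -1.5, -0.1]
opening: 0.103
grasp_force: 30.0
time_s: 6.18
position: [0.5048, -0.1368, 0.0638]
tcp_rot: [[-0.999, -0.043, -0.008], [-0.043, 0.999, 0.001], [0.008, 0.002, -1.0]]
force: [-10.9, -3.7, 1.2]
opening: 0.104
grasp_force: 30.0
time_s: 6.35
position: [0.5048, -0.1368, 0.0638]
tcp_rot: [[-0.999, -0.043, -0.011], [-0.043, 0.999, 0.002], [0.011, 0.002, -1.0]]
force: [-13.1, -4.3, 3.6]
opening: 0.099
grasp_force: 30.0
t 6.35 p [ 504.8 -136.8   63.8] yaw(x) -177.52 F [-13.1  -4.3   3.6] M [-0.613  1.907 -0.047] op 8.6mm g 30.0 q [ -27.3   36.9  103.6   -0.3   40.1 -119.5]
```

```bash
python3 -m inch '[[-0.2,0,-0.02,0,0],[-0.3,0,-0.02,0,0],[-0.3,0,-0.02,0,1.5],[-0.3,0,-0.02,0,3],[-0.3,0,-0.02,0,4],[-0.3,0,4,0,6],[-0.3,0,8,0,6],[-0.3,0,12,0,6],[-1.5,0,16,0,6],[-2,0,18,0,6]]';python3 -m inch '[[-3,0,0,0,6],[-3,0,0,0,6],[-3,0,0,0,6]]'; python3 - <<'E'
from h import *
st();s,c,R,t=wrist();np.savez("w2.npz",R=R,t=t,K=c["intrinsics"]);im=c["image"];cv2.imwrite("pics/w2.png",im)
K=c["intrinsics"]
def pj(p):
    v=K@(R.T@(np.array(p)-t));return v[:2]/v[2]
ps=np.array([pj((.508+a*.085,-.137+b*.085,.05)) for a in(-1,1) for b in(-1,1)]);print(ps.round())
x0,y0=np.maximum(ps.min(0).astype(int),0);x1,y1=ps.max(0).astype(int);print(x0,y0,x1,y1)
cr=im[y0:y1,x0:x1];k=min(800/cr.shape[1],600/cr.shape[0]);print(k)
cv2.imwrite("pics/w2c.png",cv2.convertScaleAbs(cv2.resize(cr,None,fx=k,fy=k,interpolation=cv2.INTER_CUBIC),alpha=1.4))
E
```

```text
time_s: 7.18
position: [0.4922, -0.1385, 0.2497]
tcp_rot: [[-0.999, -0.041, 0.009], [-0.042, 0.999, -0.005], [-0.009, -0.005, -1.0]]
force: [0.7, 0.2, -0.7]
opening: 0.614
grasp_force: 0.0
time_s: 7.43
position: [0.4597, -0.1373, 0.2454]
tcp_rot: [[-0.999, -0.04, 0.003], [-0.04, 0.999, -0.001], [-0.003, -0.001, -1.0]]
force: [0.7, -0.6, -0.2]
opening: 0.684
grasp_force: 0.0
t 7.43 p [ 459.7 -137.3  245.4] yaw(x) -177.70 F [ 0.7 -0.6 -0.2] M [ 0.106 -0.169 -0.08 ] op 59.5mm g 0.0 q [ -30.    17.2  100.9    0.    61.8 -122.3]
[[217. 170.]
 [420. 179.]
 [220. 354.]
 [402. 361.]]
216 170 420 360
3.1578947368421053
```

View pics/w2c.png

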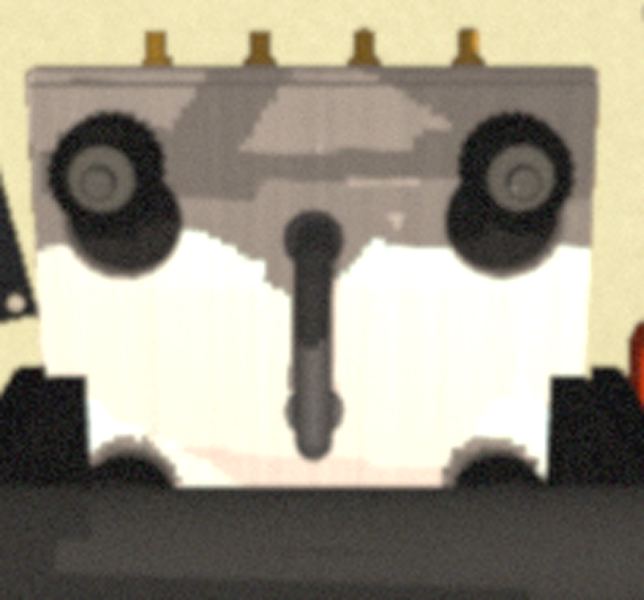

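```bash
python3 - <<'E'
from h import *
d=np.load("w2.npz");c={"intrinsics":d["K"]};k=3.1579
f=lambda x,y,z:ray(c,(216+(x+.5)/k-.5,170+(y+.5)/k-.5),z,d["R"],d["t"])*1000
for n,p in dict(roundNR=(125,222,.051),roundNL=(502,222,.051),hubNR=(101,179,.0805),hubNL=(521,178,.0805),h1=(313,240,.08),h2=(313,410,.08),flL=(30,68,.043),flR=(597,68,.043),cvL=(32,83,.051),cvR=(597,83,.051)).items(): print(n,f(*p).round(1)[:2])
E
```

```text
roundNR [ 481.2 -189.6]
roundNL [476.9 -86.4]
hubNR [ 462.8 -191.5]
hubNL [458.2 -86.9]
h1 [ 476.5 -138.1]
h2 [ 522.4 -136.3]
flL [ 441.1 -216.7]
flR [434.8 -62.7]
cvL [ 443.9 -214.5]
cvR [437.8 -64. ]
```

```bash
python3 - <<'E'
from h import *
for fn,k,x0,y0,ps in(("w1.npz",3,215,135,[(302,160,.053),(306,340,.053),(305,380,.084)]),("w2.npz",3.1579,216,170,[(313,238,.053),(313,410,.053),(313,458,.084)])):
    d=np.load(fn);c={"intrinsics":d["K"]}
    for x,y,z in ps: print((ray(c,(x0+(x+.5)/k-.5,y0+(y+.5)/k-.5),z,d["R"],d["t"])*1000).round(1))
E
```

```text
[ 464.4 -136.2   53. ]
[ 515.7 -135.4   53. ]
[ 518.3 -135.7   84. ]
[ 483.1 -137.9   53. ]
[ 533.4 -135.9   53. ]
[ 534.2 -135.8   84. ]
```

The handle's two posts now centre at (508.2,-136.9), which matches the box centre, so the cover is home. Next is round 1, starting with near left.

```bash
python3 -m inch '[[-0.1,2,-2,7,4.6],[-0.1,4,-5,14,4.6],[-0.1,5,-8,21,4.6],[-0.1,5,-11,28,4.6],[-0.1,5,-13,32,4.6],[-0.1,5,-14,32,4.6],[-0.1,5,-15,32,4.6],[-0.1,5,-15,32,4.6],[-0.1,5,-15,32,4.6]]';python3 - <<'E'
from h import *
st()
v=[]
for i in range(6):
    cams.capture("top"); s=readout.read_state(); v.append([s["moment"][2],s["tau"][5],s["tau"][4]])
print(np.round(v,4));st()
E
```

```text
time_s: 8.23
position: [0.4594, -0.0873, 0.0935]
tcp_rot: [[-0.826, -0.564, -0.001], [-0.564, 0.826, 0.0], [0.0, 0.001, -1.0]]
force: [0.3, 0.5, 0.2]
opening: 0.528
grasp_force: 0.0
t 8.23 p [459.4 -87.3  93.5] yaw(x) -145.65 F [0.3 0.5 0.2] M [ 0.154 -0.138 -0.018] op 45.9mm g 0.0 q [ -24.5   31.1  111.     0.    38.  -148.9]
[[ 0.0013  0.0013  0.0175]
 [ 0.0054  0.0008  0.0124]
 [-0.03    0.0005  0.006 ]
 [-0.0026  0.0002  0.0017]
 [ 0.0175  0.0001 -0.0002]
 [-0.0113 -0.     -0.0005]]
t 8.53 p [459.2 -87.5  95. ] yaw(x) -145.66 F [-0.2 -0.7 -0.4] M [ 0.157 -0.103 -0.011] op 46.0mm g 0.0 q [ -24.5   30.8  111.     0.    38.  -148.9]
```

```bash
cat > m.py <<'E'
from h import *
v=[]
for i in range(4):
    cams.capture("top"); s=readout.read_state(); v.append([s["moment"][2],s["tau"][5]])
v=np.array(v);st();print("Mz %.3f"%v[:,0].mean(),"tau6",v[:,1].round(4))
E
python3 -m inch '[[-0.1,0.05,-2,0,4.6],[-0.1,0.05,-3,0,4.6],[-0.1,0.05,-3.9,0,4.6],[-0.1,0.05,-3.9,0,4.6],[-0.1,0.05,-3.9,0,4.6],[-0.1,0.05,-3.9,0,2.5],[-0.1,0.05,-3.9,0,2],[-0.1,0.05,-3.9,0,2],[-0.1,0.05,-3.9,0,2],[-0.1,0.05,-3.9,0,2]]';python3 m.py
```

```text
time_s: 9.37
position: [0.458, -0.087, 0.0558]
tcp_rot: [[-0.826, -0.564, 0.001], [-0.564, 0.826, -0.001], [-0.001, -0.001, -1.0]]
force: [-0.7, 0.3, 2.8]
opening: 0.311
grasp_force: 30.0
t 9.57 p [458.  -87.   55.8] yaw(x) -145.66 F [0.2 0.1 5.3] M [ 0.124 -0.099  0.018] op 27.4mm g 30.0 q [ -24.5   35.4  112.5   -0.    32.1 -148.9]
Mz 0.003 tau6 [0.     0.0001 0.0001 0.0001]
```

```bash
python3 -m inch '[[0,0,0,-6,2],[0,0,-0.01,-12,2],[0,0,-0.02,-17,2],[0,0,-0.02,-17,2]]';python3 m.py
```

```text
time_s: 9.9
position: [0.458, -0.0871, 0.0556]
tcp_rot: [[-0.955, -0.295, 0.001], [-0.295, 0.955, -0.001], [-0.001, -0.001, -1.0]]
force: [-0.5, -1.0, 5.4]
opening: 0.31
grasp_force: 30.0
t 10.10 p [458.  -87.1  55.6] yaw(x) -162.65 F [-0.6 -0.3  5.3] M [ 0.081 -0.107 -0.077] op 27.5mm g 30.0 q [ -24.5   35.4  112.5   -0.    32.1 -131.9]
Mz -0.006 tau6 [0.1377 0.0354 0.0163 0.0132]
```

```bash
for i in 1; do python3 -m inch '[[0,0,-0.01,-6,2],[0,0,-0.01,-12,2],[0,0,-0.01,-12,2]]' >/dev/null;python3 m.py; done; python3 -m inch '[[0,0,-0.01,-5,2],[0,0,-0.01,-10,2],[0,0,-0.01,-10,2]]'>/dev/null;python3 m.py
```

```text
t 10.55 p [458.1 -87.2  55.5] yaw(x) -174.48 F [-0.7 -0.5  5. ] M [-0.106 -0.081  0.022] op 27.3mm g 30.0 q [ -24.5   35.4  112.4   -0.    32.  -120. ]
Mz 0.011 tau6 [0.1982 0.0416 0.011  0.006 ]
t 11.00 p [458.1 -87.3  55.4] yaw(x) 175.54 F [-0.4 -0.3  6.5] M [-0.17   0.012  0.032] op 26.9mm g 30.0 q [ -24.5   35.4  112.5   -0.    32.  -110. ]
Mz 0.038 tau6 [0.1649 0.064  0.045  0.0419]
```

```bash
python3 -m inch '[[0,0,-0.01,-4,2],[0,0,-0.01,-8,2],[0,0,-0.01,-8,2]]' >/dev/null;python3 m.py
```

```text
t 11.45 p [458.1 -87.3  55.3] yaw(x) 167.55 F [-1.4 -2.7  6.1] M [-0.254 -0.029  0.082] op 26.9mm g 30.0 q [-2.450e+01  3.540e+01  1.125e+02 -1.000e-01  3.200e+01 -1.020e+02]
Mz 0.111 tau6 [0.1856 0.1048 0.0896 0.0872]
```

```bash
python3 -m inch '[[0,0,-0.01,-3,2],[0,0,-0.01,-6,2],[0,0,-0.01,-6,2]]' >/dev/null;python3 m.py
```

```text
t 11.90 p [458.1 -87.4  55.3] yaw(x) 161.57 F [-0.2 -1.6  7.2] M [-0.231 -0.023  0.107] op 26.9mm g 30.0 q [-2.450e+01  3.540e+01  1.125e+02 -1.000e-01  3.200e+01 -9.610e+01]
Mz 0.078 tau6 [0.1959 0.1353 0.1239 0.1221]
```

```bash
python3 -m inch '[[0,0,0,0,4.6],[0,0,0,0,4.6],[0,0,0,0,4.6],[0,0,3,0,4.6],[0.5,-0.5,5,7,4.6],[3.5,-3.5,5,14,4.6],[6.5,-6.5,5,21,4.6],[9,-9,5,28,4.6],[10,-10,5,35,4.6],[10,-10,5,42,4.6]]';python3 -m inch '[[0,0,0,7,4.6],[0,0,-1,11,4.6],[0,0,-3,11,4.6],[0,0,-4.95,11,4.6],[0,0,-4.95,11,4.6],[0,0,-4.95,11,4.6]]';python3 m.py
```

```text
time_s: 12.73
position: [0.5613, -0.1905, 0.1047]
tcp_rot: [[-0.916, -0.401, 0.005], [-0.401, 0.916, -0.003], [-0.003, -0.005, -1.0]]
force: [0.2, -0.5, -0.8]
opening: 0.529
grasp_force: 0.0
time_s: 13.23
position: [0.5571, -0.1864, 0.0544]
tcp_rot: [[-0.825, -0.565, -0.002], [-0.565, 0.825, 0.001], [0.001, 0.002, -1.0]]
force: [-0.4, -0.0, 0.3]
opening: 0.53
grasp_force: 0.0
t 13.43 p [ 557.3 -186.6   55.1] yaw(x) -145.64 F [-0.2  0.7  0.4] M [ 0.078 -0.12  -0.007] op 46.0mm g 0.0 q [ -29.4   40.7   94.7    0.    44.6 -153.8]
Mz 0.020 tau6 [-0.0035 -0.0034 -0.0028 -0.0022]
```

```bash
python3 -m inch '[[0.08,-0.05,0.08,0,4.6],[0.08,-0.05,0.08,0,3],[0.08,-0.05,0.08,0,2],[0.08,-0.05,0.08,0,2],[0.08,-0.05,0.08,0,2],[0.08,-0.05,0.08,0,2],[0.08,-0.05,0.08,0,2]]'; python3 -m inch '[[0,0,0,-6,2],[0,0,-0.01,-12,2],[0,0,-0.02,-17,2],[0,0,-0.02,-17,2]]' >/dev/null;python3 m.py
```

```text
time_s: 14.02
position: [0.5582, -0.187, 0.0562]
tcp_rot: [[-0.826, -0.564, -0.0], [-0.564, 0.826, 0.0], [0.0, 0.001, -1.0]]
force: [-0.7, 1.2, 0.8]
opening: 0.315
grasp_force: 30.0
t 14.55 p [ 558.2 -187.1   56. ] yaw(x) -162.57 F [-0.3  1.5  2.6] M [0.344 0.051 0.012] op 27.1mm g 30.0 q [ -29.4   40.7   94.5    0.    44.8 -136.8]
Mz 0.018 tau6 [0.1912 0.0493 0.0113 0.0037]
```

```bash
python3 -m inch '[[0,0,0,-2,2],[0,0,0,-4,2],[0,0,0,-4,2]]' >/dev/null;python3 m.py
```

```text
t 15.00 p [ 558.2 -187.1   55.9] yaw(x) -166.60 F [-0.9  1.3  3.1] M [0.357 0.093 0.005] op 27.4mm g 30.0 q [ -29.4   40.7   94.5    0.    44.8 -132.8]
Mz 0.038 tau6 [0.0943 0.0388 0.0249 0.0229]
```

```bash
python3 -m inch '[[0,0,-0.01,-5,2],[0,0,-0.01,-10,2],[0,0,-0.01,-10,2]]'>/dev/null;python3 m.py
```

```text
t 15.45 p [ 558.3 -187.2   55.8] yaw(x) -176.56 F [-1.9  2.8  3.4] M [0.341 0.171 0.083] op 27.2mm g 30.0 q [ -29.4   40.7   94.5    0.    44.8 -122.9]
Mz 0.038 tau6 [0.2102 0.0709 0.034  0.0271]
```

```bash
python3 -m inch '[[0,0,-0.01,-5,2],[0,0,-0.01,-10,2],[0,0,-0.01,-10,2]]'>/dev/null;python3 m.py
```

```text
t 15.90 p [ 558.3 -187.3   55.8] yaw(x) 173.47 F [-1.9  2.4  5.3] M [0.41  0.22  0.097] op 27.2mm g 30.0 q [ -29.4   40.7   94.5   -0.    44.8 -112.9]
Mz 0.095 tau6 [0.2619 0.1227 0.0865 0.0672]
```

```bash
python3 -m inch '[[0,0,-0.01,-5,2],[0,0,-0.01,-9,2],[0,0,-0.01,-9,2]]'>/dev/null;python3 m.py
```

```text
t 16.35 p [ 558.3 -187.3   55.7] yaw(x) 164.47 F [-2.3  1.   5.8] M [0.352 0.251 0.182] op 27.2mm g 30.0 q [ -29.4   40.7   94.5   -0.    44.7 -103.9]
Mz 0.150 tau6 [0.2435 0.1616 0.1462 0.1437]
```

```bash
python3 -m inch '[[0,0,0,0,4.6],[0,0,0,0,4.6],[0,0,0,0,4.6],[0,0,3,0,4.6],[-0.5,0,5,7,4.6],[-3.5,-0.2,5,14,4.6],[-6.5,-0.4,5,21,4.6],[-9,-0.4,5,28,4.6],[-9.6,-0.4,5,35,4.6],[-9.6,-0.4,5,42,4.6]]' >/dev/null;python3 -m inch '[[0,0,0,6,4.6],[0,0,-1,8,4.6],[0,0,-3,8,4.6],[0,0,-4.9,8,4.6],[0,0,-4.9,8,4.6],[0,0,-4.9,8,4.6],[0,0,-4.9,8,4.6]]';python3 m.py
```

```text
time_s: 17.77
position: [0.4628, -0.1916, 0.0569]
tcp_rot: [[-0.826, -0.564, 0.001], [-0.564, 0.826, -0.0], [-0.0, -0.001, -1.0]]
force: [0.1, 0.3, 1.3]
opening: 0.53
grasp_force: 0.0
t 17.97 p [ 463.  -191.7   57.4] yaw(x) -145.65 F [-0.5  0.2 -0.1] M [ 0.154 -0.168  0.015] op 45.8mm g 0.0 q [ -35.3   36.5  107.5   -0.    35.9 -159.6]
Mz 0.002 tau6 [-0.0006 -0.0006 -0.0006 -0.0006]
```

```bash
python3 -m inch '[[-0.05,0.06,-0.13,0,4.6],[-0.05,0.06,-0.13,0,3],[-0.05,0.06,-0.13,0,2],[-0.05,0.06,-0.13,0,2],[-0.05,0.06,-0.13,0,2],[-0.05,0.06,-0.13,0,2],[-0.05,0.06,-0.13,0,2]]'; python3 -m inch '[[0,0,0,-6,2],[0,0,-0.01,-12,2],[0,0,-0.02,-17,2],[0,0,-0.02,-17,2],[0,0,-0.02,-17,2]]' >/dev/null;python3 m.py
```

```text
time_s: 18.55
position: [0.4622, -0.191, 0.0554]
tcp_rot: [[-0.826, -0.564, 0.001], [-0.564, 0.826, -0.0], [-0.0, -0.001, -1.0]]
force: [0.7, -0.6, 1.2]
opening: 0.315
grasp_force: 30.0
t 19.17 p [ 462.2 -191.    55.2] yaw(x) -162.59 F [ 0.1 -1.5  0.5] M [-0.126 -0.152  0.007] op 26.8mm g 30.0 q [ -35.3   36.7  107.6   -0.    35.6 -142.7]
Mz -0.000 tau6 [0.0199 0.0063 0.005  0.0066]
```

```bash
python3 -m inch '[[0,0,-0.01,-5,2],[0,0,-0.01,-10,2],[0,0,-0.01,-10,2],[0,0,-0.01,-10,2]]'>/dev/null;python3 m.py
```

```text
t 19.70 p [ 462.2 -191.1   55.1] yaw(x) -172.58 F [-0.2 -2.4  0.8] M [-0.346 -0.181  0.021] op 27.0mm g 30.0 q [ -35.3   36.8  107.6   -0.    35.6 -132.7]
Mz 0.021 tau6 [0.0201 0.0072 0.0065 0.0085]
```

```bash
python3 -m inch '[[0,0,-0.01,-5,2],[0,0,-0.01,-10,2],[0,0,-0.01,-10,2],[0,0,-0.01,-10,2]]'>/dev/null;python3 m.py
```

```text
t 20.23 p [ 462.2 -191.1   55. ] yaw(x) 177.42 F [ 0.8 -4.6  1.3] M [-0.59  -0.182  0.077] op 27.4mm g 30.0 q [ -35.3   36.8  107.6   -0.    35.6 -122.7]
Mz 0.016 tau6 [0.0204 0.0076 0.007  0.009 ]
```

```bash
python3 -m inch '[[0,0,-0.01,-5,2],[0,0,-0.01,-10,2],[0,0,-0.01,-10,2],[0,0,-0.01,-10,2]]'>/dev/null;python3 m.py
```

```text
t 20.77 p [ 462.2 -191.1   54.9] yaw(x) 167.42 F [ 0.8 -5.5  0.7] M [-0.796 -0.245  0.069] op 27.2mm g 30.0 q [ -35.3   36.8  107.6   -0.    35.6 -112.7]
Mz 0.045 tau6 [ 0.0208  0.008   0.0074 -0.0012]
```

```bash
python3 -m inch '[[0,0,-0.01,-5,2],[0,0,-0.01,-10,2],[0,0,-0.01,-10,2],[0,0,-0.01,-10,2]]'>/dev/null;python3 m.py
```

```text
t 21.30 p [ 462.2 -191.2   54.8] yaw(x) 157.41 F [ 0.5 -5.3  2.2] M [-0.819 -0.286  0.025] op 27.7mm g 30.0 q [ -35.3   36.8  107.6   -0.    35.6 -102.7]
Mz 0.049 tau6 [0.0548 0.0491 0.0482 0.0481]
```

```bash
python3 -m inch '[[0,0,-0.01,-4,2],[0,0,-0.01,-8,2],[0,0,-0.01,-8,2],[0,0,-0.01,-8,2]]'>/dev/null;python3 m.py
```

```text
t 21.83 p [ 462.2 -191.2   54.7] yaw(x) 149.44 F [-0.6 -5.3  0.7] M [-0.875 -0.224  0.082] op 27.2mm g 30.0 q [-35.3  36.8 107.6  -0.   35.5 -94.7]
Mz 0.091 tau6 [0.099  0.0944 0.0937 0.0936]
```

```bash
python3 -m inch '[[0,0,0,-2.5,2],[0,0,-0.01,-5,2],[0,0,-0.01,-5,2],[0,0,-0.01,-5,2]]'>/dev/null;python3 m.py
```

```text
t 22.37 p [ 462.2 -191.2   54.7] yaw(x) 144.45 F [ 0.4 -5.6  2.7] M [-0.865 -0.153  0.119] op 27.4mm g 30.0 q [-35.3  36.8 107.6  -0.   35.5 -89.7]
Mz 0.127 tau6 [0.1314 0.1285 0.1281 0.128 ]
```

```bash
python3 -m inch '[[0,0,0,0,4.6],[0,0,0,0,4.6],[0,0,0,0,4.6],[0,0,3,0,4.6],[0.5,0.5,5,7,4.6],[3.3,3.7,5,14,4.6],[6,7,5,21,4.6],[8.5,10,5,28,4.6],[9.15,10.8,5,35,4.6],[9.15,10.8,5,42,4.6]]' >/dev/null;python3 -m inch '[[0,0,0,7,4.6],[0,0,0,14,4.6],[0,0,0,21,4.6],[0,0,-1,28,4.6],[0,0,-3,28,4.6],[0,0,-4.85,28,4.6],[0,0,-4.85,28,4.6],[0,0,-4.85,28,4.6],[0,0,-4.85,28,4.6]]';python3 m.py
```

```text
time_s: 23.95
position: [0.5523, -0.0819, 0.0555]
tcp_rot: [[-0.826, -0.564, -0.003], [-0.564, 0.826, 0.001], [0.001, 0.003, -1.0]]
force: [-0.3, 0.0, -0.9]
opening: 0.527
grasp_force: 0.0
t 24.15 p [553.2 -82.5  56.2] yaw(x) -145.65 F [0.1 0.6 0.2] M [ 0.09  -0.118 -0.005] op 46.0mm g 0.0 q [ -19.9   39.2   98.9    0.    41.9 -144.3]
Mz 0.013 tau6 [-0.0005 -0.0003 -0.0003 -0.0002]
```

```bash
python3 -m inch '[[0.03,-0.04,-0.02,0,4.6],[0.03,-0.04,-0.02,0,3],[0.03,-0.04,-0.02,0,2],[0.03,-0.04,-0.02,0,2],[0.03,-0.04,-0.02,0,2],[0.03,-0.04,-0.02,0,2],[0.03,-0.04,-0.02,0,2]]'; python3 -m inch '[[0,0,0,-6,2],[0,0,-0.01,-12,2],[0,0,-0.02,-17,2],[0,0,-0.02,-17,2],[0,0,-0.02,-17,2]]' >/dev/null;python3 m.py
```

```text
time_s: 24.73
position: [0.5537, -0.0831, 0.0558]
tcp_rot: [[-0.826, -0.564, -0.0], [-0.564, 0.826, 0.0], [0.0, 0.0, -1.0]]
force: [0.3, -0.1, 0.3]
opening: 0.314
grasp_force: 30.0
t 25.35 p [553.8 -83.2  55.6] yaw(x) -162.60 F [ 1.  -0.4  0.6] M [ 0.1   -0.07   0.025] op 27.0mm g 30.0 q [ -20.    39.3   98.8   -0.    41.8 -127.4]
Mz 0.020 tau6 [0.0198 0.0061 0.0049 0.0064]
```

```bash
python3 -m inch '[[0,0,-0.01,-5,2],[0,0,-0.01,-10,2],[0,0,-0.01,-10,2],[0,0,-0.01,-10,2]]'>/dev/null;python3 m.py
```

```text
t 25.88 p [553.7 -83.2  55.5] yaw(x) -172.59 F [-0.6 -0.2  1.1] M [ 0.016 -0.103  0.002] op 27.0mm g 30.0 q [ -20.    39.3   98.9   -0.    41.8 -117.4]
Mz 0.011 tau6 [0.0285 0.0156 0.0149 0.0169]
```

```bash
python3 -m inch '[[0,0,-0.01,-5,2],[0,0,-0.01,-10,2],[0,0,-0.01,-10,2],[0,0,-0.01,-10,2]]'>/dev/null;python3 m.py
```

```text
t 26.42 p [553.8 -83.2  55.5] yaw(x) 177.42 F [-0.9 -1.3  2.6] M [-0.149 -0.014  0.047] op 27.4mm g 30.0 q [ -20.    39.3   98.9   -0.    41.8 -107.4]
Mz 0.057 tau6 [0.0809 0.0682 0.0677 0.0698]
```

```bash
python3 -m inch '[[0,0,0,-4,2],[0,0,-0.01,-8,2],[0,0,-0.01,-9,2],[0,0,-0.01,-9,2]]'>/dev/null;python3 m.py
```

```text
t 26.95 p [553.8 -83.3  55.4] yaw(x) 168.41 F [-1.1 -1.9  4.2] M [-0.269  0.044  0.129] op 27.1mm g 30.0 q [-20.   39.3  98.9  -0.   41.8 -98.4]
Mz 0.123 tau6 [0.1785 0.1437 0.1362 0.1361]
```

```bash
python3 -m inch '[[0,0,0,0,4.6],[0,0,0,0,4.6],[0,0,0,0,4.6],[0,0,3,0,4.6],[-0.5,0,5,7,4.6],[-3.5,-0.2,5,14,4.6],[-6.5,-0.4,5,21,4.6],[-9,-0.4,5,28,4.6],[-9.58,-0.4,3.5,30,4.6],[-9.58,-0.4,2,30,4.6]]' >/dev/null;python3 -m inch '[[0,0,-1,0,4.6],[0,0,-2,0,4.6],[0,0,-2,0,4.6],[0,0,-2,0,4.6],[0,0,-2,0,4.6]]';python3 m.py
```

```text
time_s: 28.2
position: [0.458, -0.087, 0.0554]
tcp_rot: [[-0.949, -0.315, -0.0], [-0.315, 0.949, 0.0], [-0.0, 0.0, -1.0]]
force: [-0.1, 0.5, 0.1]
opening: 0.528
grasp_force: 0.0
t 28.40 p [458.2 -87.1  55.7] yaw(x) -161.65 F [-0.3 -0.6 -0.9] M [ 0.113 -0.181  0.019] op 45.8mm g 0.0 q [ -24.5   35.4  112.4    0.    32.1 -132.9]
Mz -0.006 tau6 [ 0.0002  0.0001  0.0001 -0.    ]
```

```bash
python3 -m inch '[[0,0,0,0,3],[0,0,0,0,2],[0,0,0,0,2],[0,0,0,0,2],[0,0,0,0,2]]'; python3 -m inch '[[0,0,0,-6,2],[0,0,-0.01,-12,2],[0,0,-0.02,-18,2],[0,0,-0.02,-22,2],[0,0,-0.02,-22,2],[0,0,-0.02,-22,2]]' >/dev/null;python3 m.py
```

```text
time_s: 28.82
position: [0.458, -0.0871, 0.0554]
tcp_rot: [[-0.949, -0.315, 0.0], [-0.315, 0.949, -0.0], [-0.0, -0.0, -1.0]]
force: [0.5, 0.3, 1.0]
opening: 0.313
grasp_force: 30.0
t 29.52 p [458.  -87.3  55.2] yaw(x) 176.41 F [-1.3 -1.2  4.7] M [-0.119 -0.001  0.18 ] op 26.7mm g 30.0 q [ -24.6   35.5  112.4   -0.    32.1 -110.9]
Mz 0.169 tau6 [0.1907 0.1802 0.1797 0.1814]
```

```bash
python3 -m inch '[[0,0,0,-5,2],[0,0,-0.01,-10,2],[0,0,-0.02,-15,2],[0,0,-0.02,-15,2],[0,0,-0.02,-15,2]]' >/dev/null;python3 m.py
```

```text
t 30.13 p [458.  -87.4  55.2] yaw(x) 161.44 F [-1.2 -2.   6. ] M [-0.194  0.027  0.34 ] op 26.7mm g 30.0 q [-24.6  35.5 112.4  -0.   32.1 -96. ]
Mz 0.295 tau6 [0.2919 0.2862 0.2854 0.2852]
```

```bash
python3 -m inch '[[0,0,0,-2,2],[0,0,0,-2,2],[0,0,0,-2,2]]' >/dev/null;python3 m.py; python3 -m inch '[[0,0,0,0,4.6],[0,0,0,0,4.6],[0,0,0,0,4.6],[0,0,3,0,4.6],[0.5,-0.5,5,7,4.6],[3.5,-3.5,5,14,4.6],[6.5,-6.5,5,21,4.6],[9,-9,5,28,4.6],[10.02,-9.98,5,35,4.6],[10.02,-9.98,3.5,36,4.6]]' >/dev/null;python3 -m inch '[[0,0,-1.5,0,4.6],[0,0,-3,0,4.6],[0,0,-3.45,0,4.6],[0,0,-3.45,0,4.6],[0,0,-3.45,0,4.6],[0,0,-3.45,0,4.6]]';python3 m.py
```

```text
t 30.58 p [458.  -87.4  55.2] yaw(x) 159.44 F [-1.3 -1.5  6. ] M [-0.202  0.076  0.331] op 26.9mm g 30.0 q [-2.460e+01  3.550e+01  1.124e+02 -1.000e-01  3.210e+01 -9.400e+01]
Mz 0.317 tau6 [0.3023 0.3001 0.2998 0.2997]
time_s: 31.92
position: [0.5583, -0.1869, 0.0556]
tcp_rot: [[-0.964, -0.265, 0.001], [-0.265, 0.964, -0.0], [-0.0, -0.0, -1.0]]
force: [0.3, 0.5, 0.1]
opening: 0.527
grasp_force: 0.0
t 32.12 p [ 558.3 -187.    55.8] yaw(x) -164.66 F [-0.2  0.1 -0.1] M [ 0.108 -0.1    0.005] op 46.0mm g 0.0 q [ -29.4   40.7   94.6    0.    44.7 -134.7]
Mz -0.001 tau6 [ 0.0002  0.0001  0.     -0.    ]
```

```bash
python3 -m inch '[[0,0,0,0,3],[0,0,0,0,2],[0,0,0,0,2],[0,0,0,0,2],[0,0,0,0,2]]'; python3 -m inch '[[0,0,0,-6,2],[0,0,-0.01,-12,2],[0,0,-0.02,-18,2],[0,0,-0.02,-20,2],[0,0,-0.02,-20,2],[0,0,-0.02,-20,2]]' >/dev/null;python3 m.py
```

```text
time_s: 32.53
position: [0.5582, -0.1871, 0.0555]
tcp_rot: [[-0.964, -0.265, 0.0], [-0.265, 0.964, -0.0], [-0.0, -0.0, -1.0]]
force: [-1.1, -0.7, 0.3]
opening: 0.311
grasp_force: 30.0
t 33.23 p [ 558.2 -187.2   55.4] yaw(x) 175.39 F [-0.7 -1.2  3.1] M [-0.093  0.01   0.256] op 27.1mm g 30.0 q [ -29.4   40.8   94.6   -0.    44.6 -114.8]
Mz 0.230 tau6 [0.212  0.2066 0.2067 0.208 ]
```

```bash
python3 -m inch '[[0,0,0,-5,2],[0,0,-0.01,-9,2],[0,0,-0.01,-11,2],[0,0,-0.01,-11,2],[0,0,-0.01,-11,2]]' >/dev/null;python3 m.py
```

```text
t 33.85 p [ 558.2 -187.2   55.3] yaw(x) 164.38 F [-1.4 -1.9  4.7] M [-0.265  0.121  0.294] op 27.1mm g 30.0 q [ -29.4   40.8   94.6   -0.    44.6 -103.8]
Mz 0.303 tau6 [0.2764 0.2713 0.2714 0.2726]
```

```bash
python3 -m inch '[[0,0,0,-4.5,2],[0,0,0,-4.5,2],[0,0,0,-4.5,2]]' >/dev/null;python3 m.py; python3 -m inch '[[0,0,0,0,4.6],[0,0,0,0,4.6],[0,0,0,0,4.6],[0,0,3,0,4.6],[-0.5,0,5,7,4.6],[-3.5,-0.2,5,14,4.6],[-6.5,-0.4,5,21,4.6],[-9,-0.45,5,28,4.6],[-9.58,-0.45,5,35,4.6],[-9.58,-0.45,3.5,36,4.6]]' >/dev/null;python3 -m inch '[[0,0,-1.5,0,4.6],[0,0,-3,0,4.6],[0,0,-3.5,0,4.6],[0,0,-3.5,0,4.6],[0,0,-3.5,0,4.6],[0,0,-3.5,0,4.6]]';python3 m.py
```

```text
t 34.30 p [ 558.2 -187.2   55.2] yaw(x) 159.90 F [-1.5 -2.7  4.7] M [-0.461  0.141  0.322] op 27.2mm g 30.0 q [-29.4  40.8  94.6  -0.   44.6 -99.3]
Mz 0.269 tau6 [0.2948 0.2837 0.2829 0.2762]
time_s: 35.63
position: [0.4626, -0.1914, 0.0554]
tcp_rot: [[-0.962, -0.273, 0.001], [-0.273, 0.962, -0.0], [-0.001, -0.0, -1.0]]
force: [-0.4, 0.3, 0.8]
opening: 0.526
grasp_force: 0.0
t 35.83 p [ 462.6 -191.5   55.6] yaw(x) -164.16 F [-0.1 -0.5 -0.4] M [ 0.129 -0.067  0.024] op 45.8mm g 0.0 q [ -35.3   36.7  107.5    0.    35.7 -141.1]
Mz 0.004 tau6 [0.0004 0.0002 0.0001 0.    ]
```

```bash
python3 -m inch '[[0,0,0,0,3],[0,0,0,0,2],[0,0,0,0,2],[0,0,0,0,2],[0,0,0,0,2]]'; python3 -m inch '[[0,0,0,-6,2],[0,0,-0.01,-12,2],[0,0,-0.02,-18,2],[0,0,-0.02,-20,2],[0,0,-0.02,-20,2],[0,0,-0.02,-20,2]]' >/dev/null;python3 m.py
```

```text
time_s: 36.25
position: [0.4622, -0.1911, 0.0552]
tcp_rot: [[-0.962, -0.273, -0.0], [-0.273, 0.962, 0.0], [0.0, 0.0, -1.0]]
force: [0.5, 1.5, 0.6]
opening: 0.315
grasp_force: 30.0
t 36.95 p [ 462.2 -191.3   55.1] yaw(x) 175.88 F [0.6 1.4 4.7] M [ 0.348 -0.043  0.199] op 26.8mm g 30.0 q [ -35.3   36.8  107.5    0.    35.7 -121.2]
Mz 0.179 tau6 [0.1861 0.1806 0.1807 0.1818]
```

```bash
python3 -m inch '[[0,0,0,-5,2],[0,0,-0.01,-10,2],[0,0,-0.02,-15,2],[0,0,-0.02,-15,2],[0,0,-0.02,-15,2]]' >/dev/null;python3 m.py
```

```text
t 37.57 p [ 462.2 -191.4   55. ] yaw(x) 160.90 F [-0.9  0.6  5.4] M [0.256 0.051 0.315] op 27.0mm g 30.0 q [ -35.3   36.8  107.5   -0.    35.7 -106.2]
Mz 0.255 tau6 [0.2658 0.2602 0.2593 0.2591]
```

```bash
python3 -m inch '[[0,0,0,-4,2],[0,0,-0.01,-7,2],[0,0,-0.01,-7,2],[0,0,-0.01,-7,2]]' >/dev/null;python3 m.py; python3 -m inch '[[0,0,0,0,4.6],[0,0,0,0,4.6],[0,0,0,0,4.6],[0,0,3,0,4.6],[0.5,0.5,5,7,4.6],[3.3,3.7,5,14,4.6],[6,7,5,21,4.6],[8.5,10,5,28,4.6],[9.13,10.84,5,35,4.6],[9.13,10.84,4,42,4.6]]' >/dev/null;python3 -m inch '[[0,0,-2,0,4.6],[0,0,-3.5,0,4.6],[0,0,-3.95,0,4.6],[0,0,-3.95,0,4.6],[0,0,-3.95,0,4.6],[0,0,-3.95,0,4.6]]';python3 m.py
```

```text
t 38.10 p [ 462.2 -191.4   54.9] yaw(x) 153.92 F [-1.8  1.1  6.7] M [0.313 0.027 0.342] op 27.3mm g 30.0 q [-35.3  36.8 107.5  -0.   35.7 -99.2]
Mz 0.328 tau6 [0.3279 0.3245 0.3239 0.3239]
time_s: 39.43
position: [0.5539, -0.0833, 0.0553]
tcp_rot: [[-0.962, -0.273, 0.001], [-0.273, 0.962, -0.0], [-0.001, -0.0, -1.0]]
force: [0.7, -1.1, 0.3]
opening: 0.529
grasp_force: 0.0
t 39.63 p [553.8 -83.2  55.5] yaw(x) -164.18 F [-0.  -0.8  0.6] M [ 0.096 -0.136 -0.006] op 45.8mm g 0.0 q [ -20.    39.3   98.9    0.    41.7 -125.8]
Mz 0.007 tau6 [0.0004 0.0002 0.0001 0.0001]
```

```bash
python3 -m inch '[[0,0,0,0,3],[0,0,0,0,2],[0,0,0,0,2],[0,0,0,0,2],[0,0,0,0,2]]'; python3 -m inch '[[0,0,0,-6,2],[0,0,-0.01,-12,2],[0,0,-0.02,-18,2],[0,0,-0.02,-20,2],[0,0,-0.02,-20,2],[0,0,-0.02,-20,2]]' >/dev/null;python3 m.py
```

```text
time_s: 40.05
position: [0.5537, -0.0831, 0.0551]
tcp_rot: [[-0.962, -0.273, 0.0], [-0.273, 0.962, -0.0], [-0.0, -0.0, -1.0]]
force: [-0.6, -1.7, 0.8]
opening: 0.312
grasp_force: 30.0
t 40.75 p [553.7 -83.2  55. ] yaw(x) 175.89 F [-1. -2.  3.] M [-0.142  0.036  0.196] op 27.1mm g 30.0 q [ -20.    39.4   98.9   -0.    41.7 -105.8]
Mz 0.221 tau6 [0.1948 0.1894 0.1895 0.1907]
```

```bash
python3 -m inch '[[0,0,0,-5,2],[0,0,-0.01,-9,2],[0,0,-0.01,-13,2],[0,0,-0.01,-13,2],[0,0,-0.01,-13,2]]' >/dev/null;python3 m.py
```

```text
t 41.37 p [553.7 -83.3  55. ] yaw(x) 162.91 F [-0.7 -2.1  4.2] M [-0.356  0.061  0.259] op 27.2mm g 30.0 q [-20.   39.4  98.9  -0.   41.7 -92.9]
Mz 0.264 tau6 [0.2764 0.2661 0.2657 0.2673]
```

```bash
python3 -m inch '[[0,0,0,-3,2],[0,0,0,-5.5,2],[0,0,0,-5.5,2],[0,0,0,-5.5,2]]' >/dev/null;python3 m.py; python3 -m inch '[[0,0,0,0,4.6],[0,0,0,0,4.6],[0,0,0,0,4.6],[0,0,3,0,4.6],[0,0,6,0,4.6],[-1,-1,10,0,4.6],[-3,-2,14,0,6],[-7,-4,18,0,6],[-9,-5.5,19,5,6],[-9,-5.5,19,10,6]]' ;python3 -m inch '[[0,0,0,7,6],[0,0,0,10,6],[0,0,0,10,6],[0,0,0,10,6]]'>/dev/null; python3 - <<'E'
from h import *
st();s,c,R,t=wrist();cv2.imwrite("pics/w3.png",c["image"])
E
```

```text
t 41.90 p [553.7 -83.3  54.9] yaw(x) 157.42 F [-2.  -3.2  5.7] M [-0.451  0.076  0.343] op 27.0mm g 30.0 q [-20.   39.4  98.9  -0.   41.7 -87.4]
Mz 0.286 tau6 [0.2932 0.2929 0.2993 0.3007]
time_s: 42.73
position: [0.4614, -0.1392, 0.2479]
tcp_rot: [[-0.976, 0.216, 0.002], [0.216, 0.976, -0.002], [-0.003, -0.002, -1.0]]
force: [1.2, 0.3, 0.4]
opening: 0.673
grasp_force: 0.0
t 43.07 p [ 463.3 -137.5  244.4] yaw(x) 177.24 F [1.3 0.5 0.8] M [ 0.11  -0.169 -0.011] op 60.4mm g 0.0 q [ -29.8   17.7  100.3    0.    62.1 -117.1]
```

View pics/w3.png

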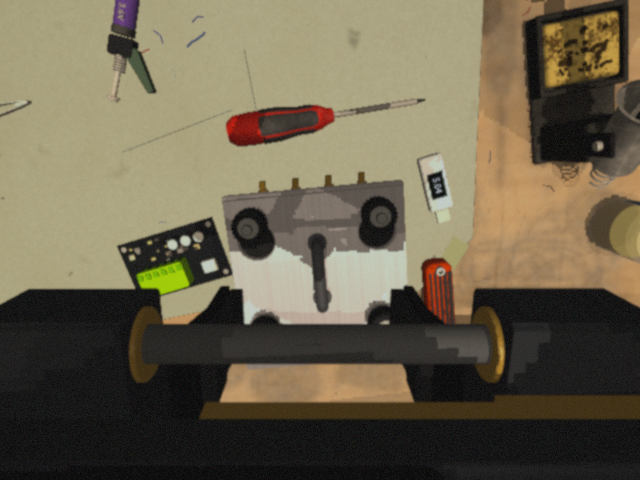

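The picture shows the cover home, with the round ends visible behind the near nuts at (250,230) and (380,222). The bystanders in view have not moved and the arm is clear, so I hand in.

```bash
python3 -c "
from rig import bot
print(bot.hand_in())"
```

```text
the job is handed in; nothing more can be done
None
```

The box is closed and handed in at 43 s: the cover is home against the studs, and the nuts were tightened crosswise to about 0.12–0.14 N m in round one and 0.28–0.32 N m in round two, never beyond 0.45 N m by the settled wrist-joint torque readings.

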